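Tip the sweets tray into the hopper by its sprung lever

ROBOT

A 7-joint arm with a two-finger parallel gripper is mounted at the origin on a cart in front of the work surface, level with it; the furniture and walls round the work are solid. World frame = base frame: x ahead of the robot, y to its left, z up, the work surface at z = 0. Lengths are in m, angles in rad, forces in N, time in s.
With the tool pointing down it reaches from about 0.35 to 0.9 m from the base axis. Payload 8.1 kg.
Tool frame: the origin (TCP) lies at the very end of the fingers, on their centre line; the grasp point (between the pads) lies 19 mm behind it (arm.tcp_to_grasp is the distance from the TCP to the grasp point, in m); z points along the fingers, y is the line along which they close (so a half turn about z gives the same grasp; the last joint's range is limited). The gripper opens to 92 mm and grips with 3 to 60 N. Pads are 19 mm wide; open, the fingers measure 130 mm over their backs; the gripper's body (75 mm by 190 mm) begins 47 mm behind the grasp point.
Start: joints at [1.2, 0.434, 0.025, 1.573, -0.012, 1.134, -0.075], TCP at [0.165, -0.603, 0.227] pointing down, gripper open.
Joint ranges: [-2.62, 2.62], [-0.44, 2.09], [-1.27, 1.32], [0.08, 2.57], [-1.32, 4.46], [0.12, 2], [-2.74, 2.74]. Speed limits (rad/s): [2.22, 2.22, 3.01, 3.01, 3.14, 3.14, 3.14].

INTERFACE

Orientations are given as a rotation vector (axis times angle).
In Python, from cell import arm, eyes, job, observe gives the robot as it stands (arm), with the cameras (eyes), the readings as plain functions and the job (job).
- The arm moves only by the tool jog_arm, called by a JSON object that holds its "name" and its "arguments", one argument or row to a line. Schema: {"type":"object","properties":{"ticks":{"type":"array","items":{"type":"object","properties":{"dx":{"type":"number"},"dy":{"type":"number"},"dz":{"type":"number"},"turn":{"type":"number"},"aperture":{"type":"number"}},"additionalProperties":false,"required":["aperture"]},"minItems":1,"maxItems":10},"grip_n":{"type":"number"},"only":{"type":"string"},"quiet":{"type":"boolean"},"lines":{"type":"string"}},"required":["ticks"],"additionalProperties":false}. ticks is a list of rows, 1 to 10 of them, each an object with the fields dx, dy, dz (the shift in normalised numbers (1 is 60 cm)), turn (a turn about the tool's z in parts of the range, where 1.0 means 60 degrees), aperture (the opening from 0.0 (shut) to 1.0 (fully open)); a field left out counts as zero (the opening has to be given); each row shifts and turns the commanded pose from where the row before left it, along the tool's axes as they then stand; what a row does not reach is not made up. A row lasts 1/10 s, in which the tool goes at most 0.05 m and 0.15 rad, less where a joint would pass 70% of its speed; a pose out of reach is approached as far as the arm can. The fingers move at their own pace and stop on an object; grip_n is the grip in N (left out, the last holds). Time passes only in rows, so rows that do not move let the fingers close. The tool returns the time, the measured TCP pose, the force, the opening and the grip force at its end. only (a regular expression) keeps the lines of the reply that match it, lines (a string "A,B") keeps lines A to B, and quiet returns only ok. A shift or turn number past 1, either way, is cut back to 1. Input that does not fit is refused with a message, and nothing moves.
- observe(): the state, without advancing time (a new reading comes with each control period).
- eyes.get_image(name): name is "side" or "top" or "wrist"; returns a dict with "image" (384x512x3 uint8, blue, green, red), "fx", "fy", "cx", "cy" (pixels), "distortion" ([k1, k2, p1, p2, k3] as OpenCV has them; the pictures are not rectified), "cam_to_world" (4x4, takes a point from camera to world coordinates); the wrist camera has in their place "mount" (4x4, takes a point from camera to tool coordinates, whose origin is the TCP and whose axes are the flange's). Camera axes: x right, y down, z forward; pixel columns grow to the right and rows downward; lengths in m; the calibration is good to about 2 mm. A picture is of the moment at which its call begins: read the wrist's pose just before it. There is no depth.
- job.sign_off(): hands the job in; it is judged then, once.
The state is a dict: "clock": time; "joints": joint angles; "dq": joint speeds; "joint_efforts": joint torques, N m; "position": TCP position; "ee_rot": TCP orientation; "force": force on the tool from outside, world axes, zero at the start; "ft_torque": the same for the moment, N m; "width": opening from 0.0 (shut) to 1.0 (fully open); "gripper_force": force on a finger pad.
Only numpy, scipy, OpenCV 4.12 (cv2) and the standard library are available. Lean on these libraries where they do the work, as an engineer would, in place of code of your own. Each camera call takes 0.05 s, during which the arm holds its last target. There are 200 camera calls.

TASK

Refill the sweets hopper: pull the red lever bar over towards the hopper until you feel the lever press firmly into its rubber buffer, without ramming the buffer to its end, and keep it pressed there for a moment until all five sweets have dropped into the hopper. Then ease the lever slowly all the way back until the tray rests level, never letting it snap back, and let go, leaving the other things on the counter where they are.

Things in the scene. Friction and masses are not known exactly. Their poses are not given: they have to be found in the camera images.
- stand: Fixed tipping stand (tray, hopper, dark base plate 370 x 166 mm). Origin on the worktop straight below the hinge line; x from the hopper to the tray (away from the robot), y along the hinge line, z up. Hinge line 150 mm up. Level aluminium tray: x -12 to 168, y -61 to 61 mm, floor 149 mm up, walls 34 mm, open towards the hopper.
- hopper_floor (a point): Middle of the hopper's floor, 17 mm above the worktop, at x = -80 mm in the stand's frame. The hopper is an open box, inside about 170 mm along x and 150 mm along y, white cheeks, clear front pane, rims 130 to 157 mm above the worktop.
- lever_bar (a point): Middle of the lever's red crossbar, 14 mm thick, 98 mm long along the stand's y; outer end (-y) free, a 12 mm steel arm 63 mm to +y carries it. 140 mm from the hinge line; with the tray level the arm leans 30 degrees back from the hopper: the point is at (70, -168, 271) mm in the stand's frame. The lever is fixed to the tray.
- tray (a joint): Angle of tray and lever about the hinge line, rad: 0 = tray level on its rest, grows as the bar goes over to the hopper and the tray's far end rises. Spring and weight drive it back to 0: slow moving takes about 5 to 9 N at the crossbar; let go, it falls back too fast. The buffer stops it, first touched somewhere from 1.0 to 1.4 rad, different every time.
- bumper (a joint): How far the buffer's black rubber head (24 mm ball on a steel post beside the hopper, in the path of the lever's arm) is pressed in, m: 0 free, 0.014 bottomed. Sprung at 2.5 N per mm; each mm adds about 1.2 to 1.7 N at the crossbar. 3 to 10 mm is firm. Its post is set elsewhere every time and not measured: feel for it.
- sweet1: Red wrapped sweet, a hard block 30 x 24 x 20 mm with twisted wrapper ends, about 20 g; origin in the middle of its underside. Starts lying in the tray.
- sweet2: Yellow wrapped sweet, a hard block 30 x 24 x 20 mm with twisted wrapper ends, about 20 g; origin in the middle of its underside. Starts lying in the tray.
- sweet3: Green wrapped sweet, a hard block 30 x 24 x 20 mm with twisted wrapper ends, about 20 g; origin in the middle of its underside. Starts lying in the tray.
- sweet4: Blue wrapped sweet, a hard block 30 x 24 x 20 mm with twisted wrapper ends, about 20 g; origin in the middle of its underside. Starts lying in the tray.
- sweet5: Orange wrapped sweet, a hard block 30 x 24 x 20 mm with twisted wrapper ends, about 20 g; origin in the middle of its underside. Starts lying in the tray.
- honey_jar: Honey jar with red lid, 58 x 62 x 86 mm, about 0.36 kg; bystander standing loose, origin at the centre of its underside.
- jam_jar: Jam jar with pale pink lid, 63 x 65 x 94 mm, about 0.43 kg; bystander standing loose, origin at the centre of its underside.
- bottle_a: Green juice bottle, 41 mm across, 125 mm high, about 0.16 kg; bystander standing loose, origin at the centre of its underside.
- bottle_b: Green juice bottle, 41 mm across, 125 mm high, about 0.16 kg; bystander standing loose, origin at the centre of its underside.
- price_stand: Small card stand, 45 x 88 x 68 mm, about 0.12 kg; bystander standing loose, origin at the centre of its underside.

How it is judged:
On the way, in this order (a step that is already met when the one before it is completed fails the run):
1. lever pressed firmly into the buffer (3 mm or more) with all five sweets in the hopper, kept for 0.4 s (value of joint bumper above 0.003 m and x of sweet1 in the frame of stand between -0.185 and 0.012 m and y of sweet1 in the frame of stand between -0.08 and 0.08 m and height (world z) of each of sweet1, sweet2, sweet3, sweet4, sweet5 below 0.11 m and x of sweet2 in the frame of stand between -0.185 and 0.012 m and y of sweet2 in the frame of stand between -0.08 and 0.08 m and x of sweet3 in the frame of stand between -0.185 and 0.012 m and y of sweet3 in the frame of stand between -0.08 and 0.08 m and x of sweet4 in the frame of stand between -0.185 and 0.012 m and y of sweet4 in the frame of stand between -0.08 and 0.08 m and x of sweet5 in the frame of stand between -0.185 and 0.012 m and y of sweet5 in the frame of stand between -0.08 and 0.08 m), for 0.4 s.
2. lever eased back: tray level on its rest (value of joint tray below 0.04 rad), for 0.2 s.
At the end, for the whole second after the job is handed in: All five sweets lie at rest (under 0.05 m/s) in the hopper, between its walls and below its rim, and the tray is back level on its rest (within 0.04 rad) with the lever let go (x of sweet1 in the frame of stand between -0.185 and 0.012 m and y of sweet1 in the frame of stand between -0.08 and 0.08 m and height (world z) of each of sweet1, sweet2, sweet3, sweet4, sweet5 below 0.11 m and x of sweet2 in the frame of stand between -0.185 and 0.012 m and y of sweet2 in the frame of stand between -0.08 and 0.08 m and x of sweet3 in the frame of stand between -0.185 and 0.012 m and y of sweet3 in the frame of stand between -0.08 and 0.08 m and x of sweet4 in the frame of stand between -0.185 and 0.012 m and y of sweet4 in the frame of stand between -0.08 and 0.08 m and x of sweet5 in the frame of stand between -0.185 and 0.012 m and y of sweet5 in the frame of stand between -0.08 and 0.08 m and value of joint tray below 0.04 rad and linear speed of each of sweet1, sweet2, sweet3, sweet4, sweet5 below 0.05 m/s); the robot touches nothing.
It fails at once if the buffer rammed in to its end (over 12 mm) (value of joint bumper above 0.012 m).
It fails at once if the tray let go so that it falls or snaps back (faster than 1.6 rad/s) (velocity of joint tray below -1.6 rad/s).
It fails at once if a jar, bottle or the card stand moved more than 30 mm or tipped over (distance of any of honey_jar, jam_jar, bottle_a, bottle_b, price_stand from where it was at the start of the episode above 0.03 m or angle between any of honey_jar, jam_jar, bottle_a, bottle_b, price_stand's own z axis and vertical above 0.5 rad).
It also fails if it takes over 64 s, if anything falls off the work surface, if the arm or the gripper's body presses on something with over 40 N, if the wrist force passes 120 N, or if a joint passes its speed limit or range.

## Working session

There is one attempt and no reset: what is moved stays moved. The work goes in short steps, Python scripts to look and compute and a tool call to move; the robot and the scene stay as the last step left them, time stands still between calls to the robot, and variables do not carry over. Pictures are saved under pics/ and viewed, at most 10 in all, crops included, and the job is handed in when it is done.

```bash
ls; mkdir -p pics
```

Run:
```python
from cell import arm, eyes, job, observe
import cv2,numpy as np
s=observe();print(s)
for n in("side","top"):
    d=eyes.get_image(n);cv2.imwrite(f"pics/{n}0.png",d["image"])
    print(n,{k:np.round(v,4).tolist() for k,v in d.items() if k!="image"})
    import pickle;pickle.dump(d,open(f"{n}.pkl","wb"))
```

```text
cell.py
pics
{'clock': 0.0, 'joints': array([ 1.2004103 ,  0.43523146,  0.02498225,  1.57409912, -0.01159571,
        1.13401718, -0.07510738]), 'dq': array([ 2.00618506e-04, -1.83829496e-03,  3.46537156e-04, -9.80320288e-05,
        7.81909198e-04, -9.70824656e-04,  1.50105536e-03]), 'joint_efforts': array([-1.52838138e-04, -6.67858243e+01,  9.84452069e-01, -3.14456141e+01,
       -6.06998219e-02,  4.28040465e-02,  1.64003327e-04]), 'position': array([ 0.16517258, -0.60223919,  0.22593904]), 'ee_rot': array([-3.11193809e+00, -4.19041911e-01,  5.74943542e-04]), 'force': array([0.19343187, 0.50819098, 0.51547976]), 'ft_torque': array([-0.02571818, -0.01174468, -0.00748834]), 'gripper_force': 0.0, 'width': 1.0021028041574909}
side {'fx': 375.5628, 'fy': 375.5628, 'cx': 254.8677, 'cy': 190.6617, 'distortion': [-0.015, 0.0, 0.0, 0.0, 0.0], 'cam_to_world': [[0.129, -0.6994, 0.703, -0.2893], [-0.9916, -0.0925, 0.0899, -0.0083], [0.0022, -0.7088, -0.7054, 1.0079], [0.0, 0.0, 0.0, 1.0]]}
top {'fx': 488.8564, 'fy': 488.8564, 'cx': 250.1953, 'cy': 194.0617, 'distortion': [-0.0337, 0.0, 0.0, 0.0, 0.0], 'cam_to_world': [[-0.0249, -0.9873, 0.1571, 0.2742], [-0.9997, 0.0244, -0.0053, 0.0968], [0.0014, -0.1572, -0.9876, 1.8197], [0.0, 0.0, 0.0, 1.0]]}
```

View pics/side0.png

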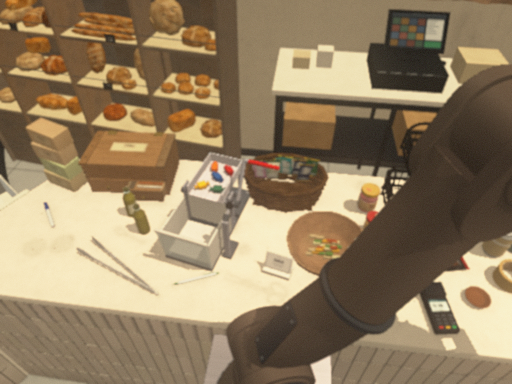

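View pics/top0.png

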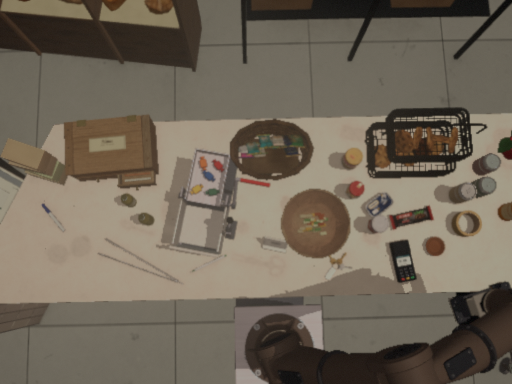

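Side: red bar at about (263,165), stand at (205,215). Top: red bar at (255,183), hopper around (203,226), and baskets and bowl beside the bar. I'll triangulate the bar.

Create h.py:
```python
import cv2,numpy as np
def ray(d,p):
    K=np.array([[d["fx"],0,d["cx"]],[0,d["fy"],d["cy"]],[0,0,1]])
    u=cv2.undistortPoints(np.array([[p]],float),K,np.array(d["distortion"],float))[0,0]
    T=np.array(d["cam_to_world"]);v=T[:3,:3]@[u[0],u[1],1];return T[:3,3],v/np.linalg.norm(v)
def plane(d,p,z):
    o,v=ray(d,p);return o+v*(z-o[2])/v[2]
def tri(a,p,b,q):
    o,v=ray(a,p);r,w=ray(b,q)
    t=np.linalg.lstsq(np.c_[v,-w],r-o,rcond=None)[0];x=o+v*t[0];y=r+w*t[1];return (x+y)/2,np.linalg.norm(x-y)
```

Run:
```python
import pickle,cv2,numpy as np
from h import *
S=pickle.load(open("side.pkl","rb"));T=pickle.load(open("top.pkl","rb"))
E={}
for n,d,(x0,y0,x1,y1) in(("s",S,(242,155,285,178)),("t",T,(236,172,275,192))):
    im=d["image"].astype(int);m=(im[...,2]>im[...,1]+70)&(im[...,2]>im[...,0]+70)
    mm=np.zeros_like(m);mm[y0:y1,x0:x1]=m[y0:y1,x0:x1]
    ys,xs=np.nonzero(mm);P=np.c_[xs,ys].astype(float);c=P.mean(0);u=np.linalg.svd(P-c,full_matrices=False)[2][0];u*=np.sign(u[0])
    t=(P-c)@u;E[n]=[c+u*(t.min()-.3),c+u*(t.max()+.3)];print(n,len(P),E[n])
    if n=="s":c_s=c
    else:c_t=c
L=tri(S,E["s"][0],T,E["t"][0]);R=tri(S,E["s"][1],T,E["t"][1]);C=tri(S,c_s,T,c_t)
print(L,R,C,np.linalg.norm(L[0]-R[0]))
for e in E["t"]+[c_t]:print(plane(T,e,.271))
a=cv2.resize(S["image"][140:280,110:330],None,fx=3.4,fy=3.4,interpolation=cv2.INTER_CUBIC)
b=cv2.resize(T["image"][110:290,150:360],None,fx=3.3,fy=3.3,interpolation=cv2.INTER_CUBIC)
cv2.imwrite("pics/a.png",a);cv2.imwrite("pics/b.png",b)
```

```text
s 141 [array([247.62380762, 160.27662846]), array([279.07918812, 167.94212857])]
t 71 [array([240.64354936, 179.26274317]), array([268.37663743, 184.63300835])]
(array([0.56852412, 0.12087271, 0.27402801]), np.float64(0.005598131030979148)) (array([0.55011505, 0.02806078, 0.26993782]), np.float64(0.002436167828956188)) (array([0.55921584, 0.07445454, 0.27217497]), np.float64(0.0022825550880089833)) 0.09470838847295095
[0.56958004 0.11815603 0.271     ]
[0.54979793 0.02932069 0.271     ]
[0.55959142 0.07330562 0.271     ]
```

View pics/a.png

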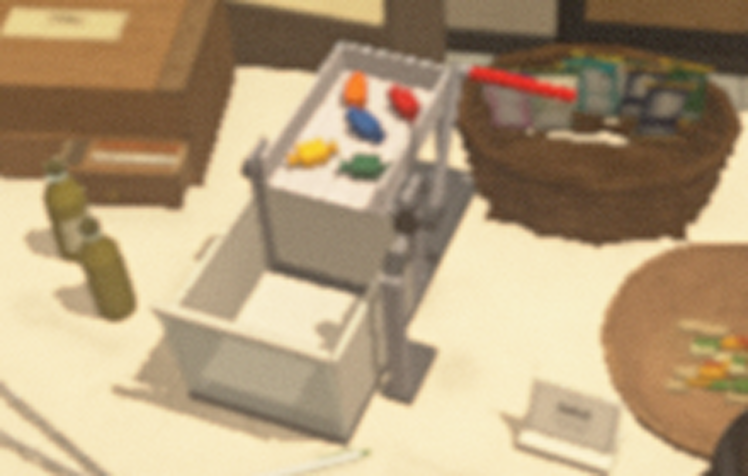

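View pics/b.png

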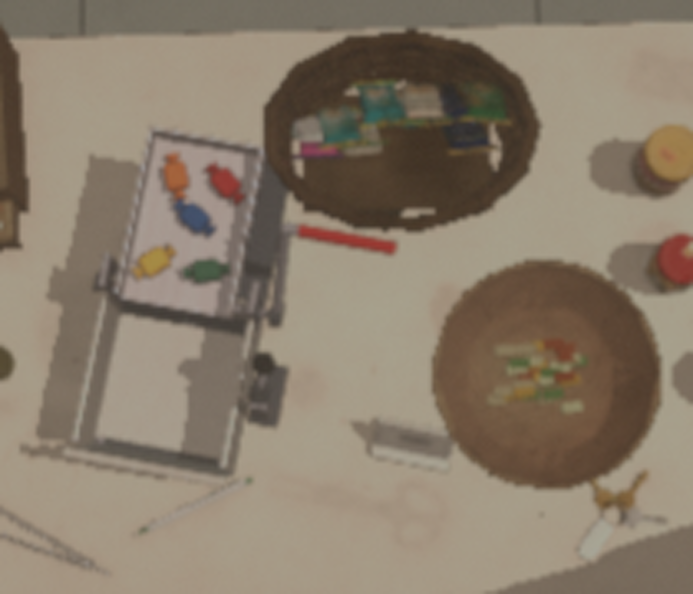

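The pictures agree. The bar's middle is near (0.559, 0.074, 0.271), stand yaw is about -0.21 rad and the stand origin about (0.525, 0.253). In the crop of the top view the buffer ball is at (263,365). I'll raise the arm, turn it, then move over to the bar.

The manual's scale: shifts go in shares of 60 cm and turns go in shares of 60 degrees. Converting my numbers, -0.05 m / 0.6 = -0.0833, -0.14 rad / 1.0472 = -0.1337.

{"name": "jog_arm", "arguments": {
  "ticks": [
    {"dz": -0.0833, "aperture": 1},
    {"dz": -0.0833, "aperture": 1},
    {"turn": -0.1337, "aperture": 1},
    {"turn": -0.1337, "aperture": 1},
    {"turn": -0.1337, "aperture": 1},
    {"turn": -0.1337, "aperture": 1},
    {"turn": -0.1337, "aperture": 1},
    {"turn": -0.1337, "aperture": 1},
    {"turn": -0.1337, "aperture": 1},
    {"turn": -0.105, "aperture": 1}
  ]
}}

```text
clock: 1.1
position: [0.1652, -0.6025, 0.3262]
ee_rot: [-2.439, -1.979, -0.001]
force: [0.1, 0.4, 0.2]
width: 1.002
gripper_force: 0.0
```

{"name": "jog_arm", "arguments": {
  "ticks": [
    {"dx": 0.0667, "dy": 0.0217, "aperture": 1},
    {"dx": 0.0667, "dy": 0.0217, "aperture": 1},
    {"dx": 0.0667, "dy": 0.0217, "aperture": 1},
    {"dx": 0.0667, "dy": 0.0217, "aperture": 1},
    {"dx": 0.0667, "dy": 0.0217, "aperture": 1},
    {"dx": 0.0667, "dy": 0.0217, "aperture": 1},
    {"dx": 0.0667, "dy": 0.0217, "aperture": 1},
    {"dx": 0.0667, "dy": 0.0217, "aperture": 1},
    {"dx": 0.0667, "dy": 0.0217, "aperture": 1}
  ]
}}

```text
clock: 2.0
position: [0.3562, -0.2739, 0.3266]
ee_rot: [-2.445, -1.972, 0.0]
force: [0.6, 0.2, -0.8]
width: 1.004
gripper_force: 0.0
```

{"name": "jog_arm", "arguments": {
  "ticks": [
    {"dx": 0.07, "dy": 0.0233, "aperture": 1},
    {"dx": 0.07, "dy": 0.0233, "aperture": 1},
    {"dx": 0.07, "dy": 0.0233, "aperture": 1},
    {"dx": 0.07, "dy": 0.0233, "aperture": 1},
    {"dx": 0.07, "dy": 0.0233, "aperture": 1},
    {"dx": 0.07, "dy": 0.0233, "aperture": 1},
    {"dx": 0.07, "dy": 0.0233, "aperture": 1},
    {"dx": 0.07, "dy": 0.0233, "aperture": 1},
    {"dx": 0.07, "dy": 0.0233, "aperture": 1},
    {"aperture": 1}
  ]
}}

```text
clock: 3.0
position: [0.5598, 0.0738, 0.326]
ee_rot: [-2.435, -1.98, -0.003]
force: [-0.4, 0.1, -0.6]
width: 1.0
gripper_force: 0.0
```

Run:
```python
from cell import arm, eyes, job, observe
import cv2,pickle,numpy as np
s=observe();print(s["position"],s["ee_rot"]);d=eyes.get_image("wrist");d["s"]=s;pickle.dump(d,open("w.pkl","wb"));cv2.imwrite("pics/w0.png",d["image"]);print(d["fx"],d["cx"],d["cy"],np.round(d["mount"],3).tolist())
```

```text
[0.55977686 0.07379604 0.32596354] [-2.43464187 -1.97981757 -0.00302125]
301.2223110274933 264.71691851682255 194.25128537920216 [[-0.0, -0.958, -0.287, 0.078], [1.0, -0.0, 0.0, -0.001], [-0.001, -0.287, 0.958, -0.158], [0.0, 0.0, 0.0, 1.0]]
```

View pics/w0.png

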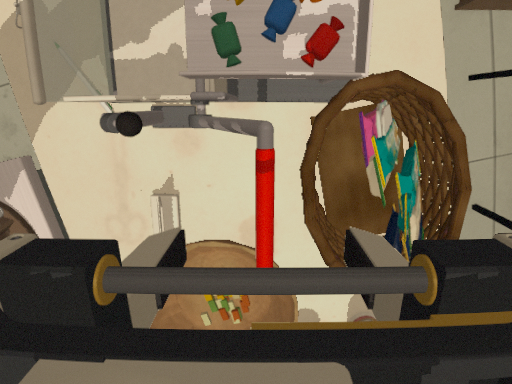

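Wrist view: the bar lies vertically at column 265, midway between the fingers (about 185 and 345), so it is aligned. I'll go down and cage the bar loosely.

Scaled: 0.025 m / 0.6 = 0.0417.

{"name": "jog_arm", "arguments": {
  "ticks": [
    {"dz": 0.0417, "aperture": 1},
    {"dz": 0.0417, "aperture": 1},
    {"dz": 0.0417, "aperture": 1},
    {"aperture": 0.2},
    {"aperture": 0.2},
    {"aperture": 0.2},
    {"aperture": 0.2},
    {"aperture": 0.2},
    {"aperture": 0.2}
  ],
  "grip_n": 30
}}

```text
clock: 3.95
position: [0.5591, 0.0672, 0.2523]
ee_rot: [2.445, 1.972, 0.001]
force: [-0.8, 0.0, -0.2]
width: 0.527
gripper_force: 0.0
```

{"name": "jog_arm", "arguments": {
  "ticks": [
    {"aperture": 0.2},
    {"aperture": 0.2},
    {"aperture": 0.2},
    {"aperture": 0.2},
    {"aperture": 0.2}
  ]
}}

```text
clock: 4.45
position: [0.5589, 0.0672, 0.2517]
ee_rot: [-2.445, -1.973, 0.0]
force: [-0.2, -0.6, -0.4]
width: 0.202
gripper_force: 0.0
```

{"name": "jog_arm", "arguments": {
  "ticks": [
    {"dy": -0.01, "dz": -0.005, "aperture": 0.2},
    {"dy": -0.01, "dz": -0.005, "aperture": 0.2},
    {"dy": -0.0108, "dz": -0.0042, "aperture": 0.2},
    {"dy": -0.0108, "dz": -0.0042, "aperture": 0.2},
    {"dy": -0.0113, "dz": -0.0033, "aperture": 0.2},
    {"dy": -0.0113, "dz": -0.0033, "aperture": 0.2}
  ]
}}

```text
clock: 5.05
position: [0.5233, 0.0745, 0.2684]
ee_rot: [2.443, 1.968, 0.007]
force: [7.7, -4.0, 4.6]
width: 0.201
gripper_force: 4.3
```

Scaled: -0.007 m / 0.6 = -0.0117, -0.0069 m / 0.6 = -0.0115.

{"name": "jog_arm", "arguments": {
  "ticks": [
    {"dy": -0.0115, "dz": -0.0017, "aperture": 0.2},
    {"dy": -0.0115, "dz": -0.0017, "aperture": 0.2},
    {"dy": -0.0117, "dz": -0.0008, "aperture": 0.2},
    {"dy": -0.0117, "dz": -0.0008, "aperture": 0.2},
    {"dy": -0.0117, "dz": 0.0003, "aperture": 0.2},
    {"dy": -0.0117, "dz": 0.0003, "aperture": 0.2},
    {"dy": -0.0117, "dz": 0.0017, "aperture": 0.2},
    {"dy": -0.0117, "dz": 0.0017, "aperture": 0.2},
    {"dy": -0.0113, "dz": 0.0025, "aperture": 0.2},
    {"dy": -0.0113, "dz": 0.0025, "aperture": 0.2}
  ]
}}

```text
clock: 6.05
position: [0.455, 0.0902, 0.2659]
ee_rot: [2.443, 1.97, 0.007]
force: [5.8, -1.1, 4.7]
width: 0.198
gripper_force: 2.9
```

Create q.py:
```python
from cell import arm, eyes, job, observe
import numpy as np,cv2,sys
s=observe();p=s["position"];f=s["force"];c,n=np.cos(-.213),np.sin(-.213)
d=p-[.5255,.253,0];x=d[0]*c+d[1]*n;y=-d[0]*n+d[1]*c;z=p[2]+.019-.15
fx=f[0]*c+f[1]*n
xb=x-.002
a=np.arcsin(np.clip(xb/.14,-1,1));q=np.pi/6-a
print("clk %.2f x %.4f y %.4f z-hinge %.4f q %.3f arc z %.4f fx %.1f fz %.1f  tang %.2f"%(s["clock"],x,y,z,q,.14*np.cos(a),fx,f[2],fx*np.cos(a)-f[2]*np.sin(a)),s["width"])
if len(sys.argv)>1:
    for k in sys.argv[2:]:
        cv2.imwrite("pics/%s%s.png"%(k,sys.argv[1]),eyes.get_image(k)["image"])
```

```bash
python3 q.py
```

```text
clk 6.05 x -0.0345 y -0.1740 z-hinge 0.1349 q 0.787 arc z 0.1352 fx 5.9 fz 4.7  tang 6.92 0.19844423679612894
```

Scaled: -0.0055 m / 0.6 = -0.0092, -0.0053 m / 0.6 = -0.0088.

{"name": "jog_arm", "arguments": {
  "ticks": [
    {"dy": -0.0092, "dz": 0.0028, "aperture": 0.2},
    {"dy": -0.0092, "dz": 0.003, "aperture": 0.2},
    {"dy": -0.0088, "dz": 0.0033, "aperture": 0.2},
    {"dy": -0.0087, "dz": 0.0037, "aperture": 0.2},
    {"dy": -0.0043, "dz": 0.002, "aperture": 0.2}
  ]
}}

```text
clock: 6.55
position: [0.4307, 0.0954, 0.2565]
ee_rot: [2.443, 1.971, 0.005]
force: [5.3, -0.4, 3.9]
width: 0.197
gripper_force: 2.4
```

```bash
python3 q.py 1 top
```

```text
clk 6.55 x -0.0593 y -0.1741 z-hinge 0.1255 q 0.977 arc z 0.1259 fx 5.2 fz 3.9  tang 6.42 0.1972441623753758
```

Scaled: -0.0025 m / 0.6 = -0.0042, 0.0013 m / 0.6 = 0.0022.

{"name": "jog_arm", "arguments": {
  "ticks": [
    {"dy": -0.0042, "dz": 0.002, "aperture": 0.2},
    {"dy": -0.0042, "dz": 0.0022, "aperture": 0.2}
  ]
}}

```text
clock: 6.8
position: [0.4257, 0.0963, 0.2535]
ee_rot: [2.444, 1.972, 0.003]
force: [4.7, -0.3, 2.9]
width: 0.197
gripper_force: 2.4
```

```bash
python3 q.py
```

```text
clk 6.80 x -0.0644 y -0.1742 z-hinge 0.1225 q 1.018 arc z 0.1232 fx 4.7 fz 2.9  tang 5.50 0.19746004348844604
```

Scaled: -0.0025 m / 0.6 = -0.0042, 0.0014 m / 0.6 = 0.0023.

{"name": "jog_arm", "arguments": {
  "ticks": [
    {"dy": -0.0042, "dz": 0.0022, "aperture": 0.2},
    {"dy": -0.0042, "dz": 0.0023, "aperture": 0.2}
  ]
}}

```text
clock: 7.0
position: [0.4202, 0.0974, 0.2504]
ee_rot: [2.445, 1.972, 0.001]
force: [4.5, -0.7, 3.6]
width: 0.195
gripper_force: 2.4
```

```bash
python3 q.py
```

```text
clk 7.00 x -0.0700 y -0.1743 z-hinge 0.1194 q 1.064 arc z 0.1201 fx 4.5 fz 3.6  tang 5.70 0.194954209241615
```

Scaled: -0.0024 m / 0.6 = -0.004, 0.0015 m / 0.6 = 0.0025.

{"name": "jog_arm", "arguments": {
  "ticks": [
    {"dy": -0.004, "dz": 0.0023, "aperture": 0.2},
    {"dy": -0.004, "dz": 0.0025, "aperture": 0.2}
  ]
}}

```text
clock: 7.2
position: [0.4152, 0.0983, 0.2472]
ee_rot: [2.445, 1.973, 0.0]
force: [4.7, 0.1, 3.3]
width: 0.201
gripper_force: 2.4
```

```bash
python3 q.py
```

```text
clk 7.20 x -0.0751 y -0.1745 z-hinge 0.1162 q 1.107 arc z 0.1169 fx 4.6 fz 3.3  tang 5.63 0.20050905200128927
```

Scaled: -0.0024 m / 0.6 = -0.004, 0.0015 m / 0.6 = 0.0025.

{"name": "jog_arm", "arguments": {
  "ticks": [
    {"dy": -0.004, "dz": 0.0025, "aperture": 0.2},
    {"dy": -0.004, "dz": 0.0025, "aperture": 0.2}
  ]
}}

```text
clock: 7.4
position: [0.4104, 0.0993, 0.2442]
ee_rot: [2.445, 1.973, -0.0]
force: [5.2, 0.0, 3.9]
width: 0.199
gripper_force: 2.3
```

```bash
python3 q.py
```

```text
clk 7.40 x -0.0800 y -0.1745 z-hinge 0.1132 q 1.149 arc z 0.1135 fx 5.0 fz 3.9  tang 6.39 0.19857446959767627
```

Scaled: -0.0023 m / 0.6 = -0.0038, 0.0016 m / 0.6 = 0.0027.

{"name": "jog_arm", "arguments": {
  "ticks": [
    {"dy": -0.0038, "dz": 0.0027, "aperture": 0.2},
    {"dy": -0.0038, "dz": 0.0027, "aperture": 0.2}
  ]
}}

```text
clock: 7.6
position: [0.4061, 0.1002, 0.241]
ee_rot: [2.445, 1.972, 0.0]
force: [5.6, -0.5, 5.2]
width: 0.2
gripper_force: 3.0
```

```bash
python3 q.py
```

```text
clk 7.60 x -0.0844 y -0.1746 z-hinge 0.1100 q 1.189 arc z 0.1102 fx 5.6 fz 5.2  tang 7.56 0.19970228277221613
```

Scaled: -0.0023 m / 0.6 = -0.0038, 0.0017 m / 0.6 = 0.0028.

{"name": "jog_arm", "arguments": {
  "ticks": [
    {"dy": -0.0038, "dz": 0.0028, "aperture": 0.2},
    {"aperture": 0.2}
  ]
}}

```text
clock: 7.8
position: [0.4043, 0.1006, 0.2395]
ee_rot: [2.444, 1.972, 0.001]
force: [6.9, -1.1, 5.4]
width: 0.202
gripper_force: 3.4
```

```bash
python3 q.py
```

```text
clk 7.80 x -0.0863 y -0.1746 z-hinge 0.1085 q 1.206 arc z 0.1087 fx 7.0 fz 5.4  tang 8.81 0.20179097784793631
```

Scaled: -0.0023 m / 0.6 = -0.0038, 0.0018 m / 0.6 = 0.003.

{"name": "jog_arm", "arguments": {
  "ticks": [
    {"dy": -0.0038, "dz": 0.003, "aperture": 0.2},
    {"aperture": 0.2}
  ]
}}

```text
clock: 8.0
position: [0.4025, 0.1011, 0.2379]
ee_rot: [2.444, 1.971, 0.003]
force: [8.5, -2.7, 6.1]
width: 0.197
gripper_force: 4.1
```

```bash
python3 q.py
```

```text
clk 8.00 x -0.0881 y -0.1745 z-hinge 0.1069 q 1.222 arc z 0.1072 fx 8.9 fz 6.1  tang 10.76 0.1968613781796377
```

Scaled: -0.0023 m / 0.6 = -0.0038, 0.0019 m / 0.6 = 0.0032.

{"name": "jog_arm", "arguments": {
  "ticks": [
    {"dy": -0.0038, "dz": 0.0032, "aperture": 0.2},
    {"aperture": 0.2}
  ]
}}

```text
clock: 8.2
position: [0.4008, 0.1015, 0.2363]
ee_rot: [2.444, 1.971, 0.004]
force: [9.2, -2.3, 5.1]
width: 0.201
gripper_force: 4.8
```

```bash
python3 q.py 2 side top
```

```text
clk 8.20 x -0.0898 y -0.1744 z-hinge 0.1053 q 1.239 arc z 0.1057 fx 9.5 fz 5.1  tang 10.49 0.20120392877155907
```

Scaled: -0.0023 m / 0.6 = -0.0038, 0.0019 m / 0.6 = 0.0032.

{"name": "jog_arm", "arguments": {
  "ticks": [
    {"dy": -0.0038, "dz": 0.0032, "aperture": 0.2},
    {"aperture": 0.2}
  ]
}}

```text
clock: 8.5
position: [0.3991, 0.102, 0.2346]
ee_rot: [2.444, 1.97, 0.005]
force: [10.7, -2.7, 8.3]
width: 0.203
gripper_force: 5.6
```

```bash
python3 q.py
```

Run:
```python
import cv2,numpy as np
a=cv2.imread("pics/side2.png")[140:280,130:300];b=cv2.imread("pics/top2.png")[130:270,150:280]
cv2.imwrite("pics/c2.png",np.hstack([cv2.resize(a,(400,330)),cv2.resize(b,(306,330))]))
```

```text
clk 8.50 x -0.0916 y -0.1743 z-hinge 0.1036 q 1.256 arc z 0.1041 fx 11.0 fz 8.3  tang 13.74 0.203006995726171
```

View pics/c2.png

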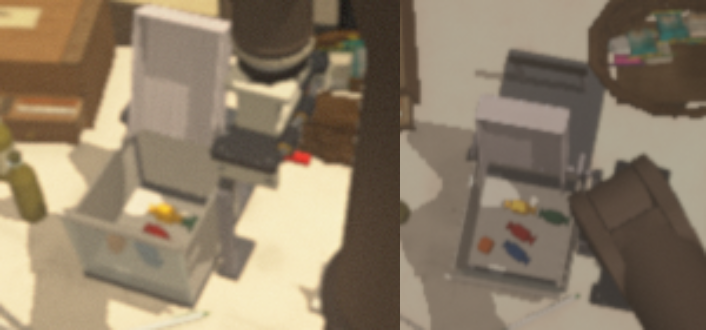

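All five sweets lie on the hopper floor in both views, and the buffer is about 5 to 7 mm in. I'll hold there, then ease back.

{"name": "jog_arm", "arguments": {
  "ticks": [
    {"aperture": 0.2},
    {"aperture": 0.2},
    {"aperture": 0.2},
    {"aperture": 0.2},
    {"aperture": 0.2},
    {"aperture": 0.2},
    {"aperture": 0.2},
    {"aperture": 0.2},
    {"aperture": 0.2}
  ]
}}

```text
clock: 9.4
position: [0.3993, 0.1019, 0.2347]
ee_rot: [2.444, 1.97, 0.006]
force: [10.1, -2.4, 6.6]
width: 0.201
gripper_force: 5.4
```

```bash
python3 q.py
```

```text
clk 9.40 x -0.0914 y -0.1743 z-hinge 0.1037 q 1.254 arc z 0.1043 fx 10.3 fz 6.6  tang 12.13 0.20070558187874354
```

{"name": "jog_arm", "arguments": {
  "ticks": [
    {"dy": 0.0045, "dz": -0.0038, "aperture": 0.2},
    {"dy": 0.0045, "dz": -0.0037, "aperture": 0.2},
    {"dy": 0.0045, "dz": -0.0035, "aperture": 0.2},
    {"dy": 0.0047, "dz": -0.0033, "aperture": 0.2},
    {"dy": 0.0047, "dz": -0.0033, "aperture": 0.2},
    {"dy": 0.0077, "dz": -0.005, "aperture": 0.2},
    {"dy": 0.0078, "dz": -0.0048, "aperture": 0.2},
    {"dy": 0.008, "dz": -0.0045, "aperture": 0.2},
    {"dy": 0.0082, "dz": -0.0042, "aperture": 0.2},
    {"dy": 0.0083, "dz": -0.0038, "aperture": 0.2}
  ]
}}

```text
clock: 10.4
position: [0.4337, 0.0936, 0.2569]
ee_rot: [-2.445, -1.972, 0.002]
force: [7.9, -0.7, -5.6]
width: 0.202
gripper_force: 3.6
```

```bash
python3 q.py
```

```text
clk 10.40 x -0.0560 y -0.1752 z-hinge 0.1259 q 0.951 arc z 0.1274 fx 7.9 fz -5.6  tang 4.85 0.2016859725533952
```

Scaled: 0.007 m / 0.6 = 0.0117, 0.0068 m / 0.6 = 0.0113.

{"name": "jog_arm", "arguments": {
  "ticks": [
    {"dy": 0.0108, "dz": -0.0042, "aperture": 0.2},
    {"dy": 0.011, "dz": -0.0037, "aperture": 0.2},
    {"dy": 0.0112, "dz": -0.003, "aperture": 0.2},
    {"dy": 0.0113, "dz": -0.0025, "aperture": 0.2},
    {"dy": 0.0113, "dz": -0.002, "aperture": 0.2},
    {"dy": 0.0117, "dz": -0.0015, "aperture": 0.2},
    {"dy": 0.0117, "dz": -0.0008, "aperture": 0.2},
    {"dy": 0.0117, "dz": -0.0002, "aperture": 0.2},
    {"dy": 0.0117, "dz": 0.0003, "aperture": 0.2},
    {"dy": 0.0117, "dz": 0.0008, "aperture": 0.2}
  ]
}}

```text
clock: 11.4
position: [0.5012, 0.0795, 0.2677]
ee_rot: [-2.445, -1.972, 0.001]
force: [3.7, -1.1, -3.2]
width: 0.197
gripper_force: 2.1
```

```bash
python3 q.py
```

```text
clk 11.40 x 0.0130 y -0.1747 z-hinge 0.1367 q 0.445 arc z 0.1396 fx 3.8 fz -3.2  tang 4.07 0.1967082609675336
```

{"name": "jog_arm", "arguments": {
  "ticks": [
    {"dy": 0.0115, "dz": 0.0015, "aperture": 0.2},
    {"dy": 0.0115, "dz": 0.002, "aperture": 0.2},
    {"dy": 0.0113, "dz": 0.0025, "aperture": 0.2},
    {"dy": 0.0113, "dz": 0.003, "aperture": 0.2},
    {"dy": 0.011, "dz": 0.0037, "aperture": 0.2}
  ]
}}

```text
clock: 11.9
position: [0.5346, 0.0726, 0.2601]
ee_rot: [-2.445, -1.973, -0.0]
force: [3.1, -0.3, -1.6]
width: 0.202
gripper_force: 1.8
```

```bash
python3 q.py
```

```text
clk 11.90 x 0.0471 y -0.1744 z-hinge 0.1291 q 0.196 arc z 0.1325 fx 3.1 fz -1.6  tang 3.40 0.20154476082539088
```

Now the last 0.2 rad in smaller steps.

Scaled: 0.004 m / 0.6 = 0.0067, 0.0025 m / 0.6 = 0.0042.

{"name": "jog_arm", "arguments": {
  "ticks": [
    {"dy": 0.0067, "dz": 0.0025, "aperture": 0.2},
    {"dy": 0.0067, "dz": 0.0027, "aperture": 0.2},
    {"dy": 0.0067, "dz": 0.0028, "aperture": 0.2},
    {"dy": 0.0042, "dz": 0.0017, "aperture": 0.2},
    {"dy": 0.0042, "dz": 0.0018, "aperture": 0.2},
    {"dy": 0.0042, "dz": 0.002, "aperture": 0.2},
    {"dy": 0.0042, "dz": 0.002, "aperture": 0.2},
    {"dy": 0.0025, "dz": 0.0013, "aperture": 0.2},
    {"dy": 0.0025, "dz": 0.0008, "aperture": 0.2},
    {"aperture": 0.2}
  ]
}}

```text
clock: 12.9
position: [0.5583, 0.0674, 0.2496]
ee_rot: [-2.445, -1.973, 0.001]
force: [0.3, 0.6, -0.3]
width: 0.197
gripper_force: 0.0
```

```bash
python3 q.py
```

```text
clk 12.90 x 0.0713 y -0.1745 z-hinge 0.1186 q 0.006 arc z 0.1216 fx 0.2 fz -0.3  tang 0.27 0.19739403294506666
```

The force is zero, so the tray is on its rest. I'll open and lift clear.

{"name": "jog_arm", "arguments": {
  "ticks": [
    {"aperture": 0.2},
    {"aperture": 0.2},
    {"aperture": 0.6},
    {"aperture": 0.6},
    {"aperture": 0.6},
    {"aperture": 0.6},
    {"aperture": 0.6},
    {"aperture": 0.6}
  ]
}}

```text
clock: 13.7
position: [0.5585, 0.0673, 0.2496]
ee_rot: [-2.445, -1.973, 0.0]
force: [0.4, -0.3, 0.1]
width: 0.591
gripper_force: 0.0
```

{"name": "jog_arm", "arguments": {
  "ticks": [
    {"dz": -0.0333, "aperture": 0.6},
    {"dz": -0.05, "aperture": 0.6},
    {"dz": -0.05, "aperture": 0.6},
    {"dx": -0.0667, "aperture": 0.6},
    {"dx": -0.0667, "aperture": 0.6},
    {"dx": -0.0667, "aperture": 0.6},
    {"dx": -0.0667, "aperture": 0.6},
    {"dx": -0.0667, "aperture": 0.6},
    {"aperture": 0.6},
    {"aperture": 0.6}
  ]
}}

```text
clock: 14.7
position: [0.516, -0.1291, 0.3296]
ee_rot: [-2.447, -1.969, -0.0]
force: [-0.2, 1.3, -0.3]
width: 0.595
gripper_force: 0.0
```

```bash
python3 q.py 9 top side
```

Run:
```python
import cv2,numpy as np
a=cv2.imread("pics/side9.png")[130:300,110:320];b=cv2.imread("pics/top9.png")[100:300,100:380]
cv2.imwrite("pics/c9.png",np.hstack([cv2.resize(a,(380,300)),cv2.resize(b,(420,300))]))
```

```text
clk 14.70 x 0.0715 y -0.3755 z-hinge 0.1986 q 0.004 arc z 0.1215 fx -0.5 fz -0.3  tang -0.26 0.5949694803438857
```

View pics/c9.png

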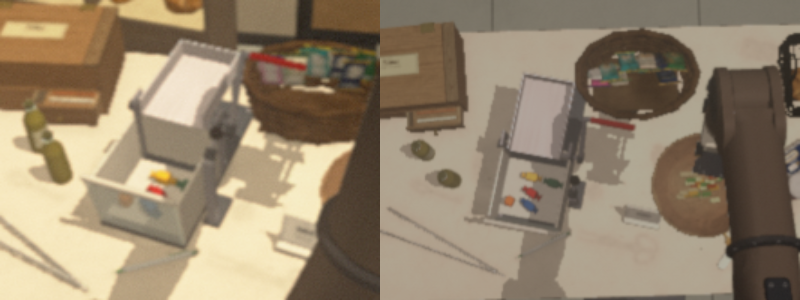

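The tray is level and empty, and all five sweets are in the hopper at about (530,193) in the right half. The bottles and card stand are where they were, and the arm is clear of everything.

```bash
python3 -c "
from cell import arm, eyes, job, observe
print(job.sign_off())"
```

```text
the job is handed in; nothing more can be done
None
```

I handed the job in at about 15 s: all five sweets are in the hopper, the lever was held about 5 mm (estimated from force) into the buffer, then eased back until the tray was level and let go; the final pictures showed the bottles and card stand in place but not the jars, and no verdict came back.

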